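Set the spray air with a locking regulator knob

TASK

Set the compressor's air for spraying: pull the regulator's locking knob up, turn it clockwise (seen from above) until the gauge's black needle stands at the red set hand, give or take a few degrees, then push the knob fully home so that it locks there. The locking teeth are hidden under the knob: if it stops short, turn it a little until it drops in. Leave the other things on the bench where they are.

Things in the scene. Friction and masses are not known exactly. Their poses are not given: they have to be found in the camera images.
- knob_grip (a point): Centre of the regulator's knob: a ribbed black upright cylinder, 50 mm in diameter, 48 mm tall, on the aluminium regulator at the end of the blue tank. On the knob's vertical axis, 24 mm below its top, 24 mm above its underside; rises and turns with it. Locked in, the knob's top is 243 mm above the bench. Within 140 mm nothing else is higher than 195 mm. Bolted down. Turning takes about 0.1 N m.
- knob_pull (a joint): How far the knob is pulled up, m: 0 = fully home, locked; 0.010 = fully up. Moving it takes 5 N or more either way; it stays where it is left. Below about 0.0055 hidden splines lock its turning. A notch that lets it back in comes every 20 to 30 degrees of turn, with about 4 degrees of play either way; elsewhere it stops at about 0.0055 on the teeth. When up, it shows an orange band.
- gauge_center (a point): Needle pivot at the centre of the round 80 mm pressure gauge: white dial, steel case, 80 mm beside the knob axis, all below 170 mm. The dial faces away from the knob, tilted back 45 degrees. z points out of the dial, x to the bottom of the dial, y to its right as seen from the front. Pressure grows clockwise.
- needle_tip (a point): Tip of the black needle, on the dial 30 mm from gauge_center. It moves 0.2 rad clockwise for each 1 rad that the knob turns clockwise seen from above. The direction from gauge_center to this tip is the needle's reading.
- set_hand_tip (a point): Tip of the broad red set hand, which marks the wanted pressure, on the dial 30 mm from gauge_center. It stays put. At the start it stands 0.5 to 1.1 rad clockwise of the needle.
- can_full: Bystander, to be left alone: the blue drink can standing beside the regulator, 122 mm tall. Origin on its underside.
- can_cup: Bystander, to be left alone: an open cut-down blue can, 78 mm tall. Origin on its underside.
- paint_jar: Bystander, to be left alone: a yellow paint jar, 62 mm tall. Origin on its underside.
- thinner: Bystander, to be left alone: a bottle of thinner, 115 mm tall. Origin on its underside.
- tape_roll: Bystander, to be left alone: a roll of yellow tape lying flat, 104 mm wide. Origin on its underside.
- snips: Bystander, to be left alone: red-handled tin snips lying on the bench, 210 mm long. Origin on its underside.

How it is judged:
On the way, in this order (a step that is already met when the one before it is completed fails the run):
1. the knob is pulled up out of its lock (value of joint knob_pull above 0.007 m), for 0.1 s.
2. with the knob up, the needle has been brought to the red set hand (within 0.15 rad, 8.6 degrees) (value of joint knob_pull above 0.0045 m and angle between the x axis of needle_tip and the x axis of set_hand_tip, either way round below 0.15 rad), for 0.2 s.
At the end, for the whole second after the job is handed in: the knob is pushed home and locked (within 2 mm of fully in) with the needle within 0.15 rad (8.6 degrees) of the red set hand (value of joint knob_pull below 0.002 m and angle between the x axis of needle_tip and the x axis of set_hand_tip, either way round below 0.15 rad); the robot touches nothing.
It fails at once if one of the six bystanders is pushed or lifted more than 30 mm from its place (distance of any of can_full, can_cup, paint_jar, thinner, tape_roll, snips from where it was at the start of the episode above 0.03 m).
It also fails if it takes over 72 s, if anything falls off the work surface, if the arm or the gripper's body presses on something with over 40 N, if the wrist force passes 120 N, or if a joint passes its speed limit or range.

ROBOT

A 6-joint arm with a two-finger parallel gripper is mounted at the origin on the work surface. World frame = base frame: x ahead of the robot, y to its left, z up, the work surface at z = 0. Lengths are in m, angles in rad, forces in N, time in s.
With the tool pointing down it reaches from about 0.3 to 0.775 m from the base axis. Payload 14.6 kg.
Tool frame: the origin (TCP) lies at the very end of the fingers, on their centre line; the grasp point (between the pads) lies 19 mm behind it; y points along the fingers, z is the direction in which the jaws open and shut, and the axes are right-handed (so a half turn about y gives the same grasp; the last joint's range is limited). The gripper opens to 94 mm and grips with 3 to 60 N. Pads are 16 mm wide; open, the fingers measure 119 mm over their backs; the gripper's body (75 mm by 177 mm) begins 78 mm behind the grasp point.
Start: joints at [1.059, 0.3, 1.521, -0, 1.321, -0.067], TCP at [0.237, 0.496, 0.205] pointing down, gripper open.
Joint ranges: [-3.03, 3.03], [-0.79, 2.21], [0.23, 2.52], [-1.04, 4.18], [0, 3.07], [-2.55, 2.55]. Speed limits (rad/s): [2.22, 2.22, 2.57, 3.14, 3.14, 3.14].

INTERFACE

Orientations are given as [roll, pitch, yaw] about the fixed x, y, z axes, in that order (R = Rz(yaw) Ry(pitch) Rx(roll)).
In Python, from station import get_obs, camera, hand_in, masks_of gives the robot as it stands.
- The arm moves only by the shell command python3 -m jog 'ROWS' [FORCE]. ROWS is text: rows parted by semicolons, each of 7 numbers parted by spaces: the shift along the world's x, y, z in mm, then the turn, a rotation vector about the world's x, y, z in degrees, then the closure, from 0 (fully open) to 1 (shut). A call has 1 to 10 rows; each row is the pose to reach, as a shift and turn from the pose measured when the call began; what a row does not reach only later rows make up. A row lasts 1/12 s, in which the tool goes at most 41.7 mm and 7.16 degrees, less where a joint would pass 70% of its speed; a pose out of reach is approached as far as the arm can. A call with a gripper value outside its range is refused whole. The fingers move at their own pace and stop on an object; FORCE is the grip in N (left out, the last holds). Time passes only in rows, so rows that repeat a pose let the fingers close. It gives the time, the measured TCP pose, the force and the opening at its end, in the units of the state.
- get_obs(): the state, without advancing time (a new reading comes with each control period).
- camera(name): name is "scene" or "top" or "wrist"; returns a dict with "img" (400x640x3 uint8, red, green, blue), "range_z" (400x640 float32, m along the optical axis (not along the pixel's ray), 0 where there is no reading), "fx", "fy", "cx", "cy" (pixels), "k1" (the pictures are not rectified: a ray, as slopes to the right and down, at radius r is drawn at 1 + k1 r^2 times it, then the intrinsics apply), "rvec" (rotation vector, rad) and "tvec" (3), from world to camera coordinates, as OpenCV has them. Camera axes: x right, y down, z forward; pixel columns grow to the right and rows downward; lengths in m; the calibration is good to about 2 mm. A picture is of the moment at which its call begins.
- hand_in(): hands the job in, once; it reports no verdict.
Trained networks look in the newest picture that a camera, given by its name, has taken for a name from the list of things; names that differ only in an ending like _2 or _b are one class to them, and where a whole thing is asked for, a point or a joint stands for the part that bears it (a point fixed in the world has none). Each returns a list of dicts, best first, with "conf" (0 to 1); they miss things now and then, are a little off and sometimes report something else, mostly with a low value. They report only what shows in the picture. A call takes as long as a camera call.
- masks_of(thing, camera): "mask" (400x640 bool, what is visible of it) and "extent" ([left, top, right, bottom] in pixels, round what is visible of it).
The state is a dict: "time_s": time; "qpos": joint angles; "joint_vel": joint speeds; "tau": joint torques, N m; "ee_pos": TCP position; "eef_rot": TCP orientation; "force": force on the tool from outside, world axes, zero at the start; "moment": the same for the moment, N m; "grip_width": finger opening in m.
Only numpy, scipy, OpenCV 4.12 (cv2) and the standard library are available. Lean on these libraries where they do the work, as an engineer would, in place of code of your own. Each camera call takes 0.05 s, during which the arm holds its last target.

## Working session

There is one attempt and no reset: what is moved stays moved. The work goes in short steps, Python scripts to look and compute and a shell command to move; the robot and the scene stay as the last step left them, time stands still between calls to the robot, and variables do not carry over. Pictures are saved under pics/ and viewed, and the job is handed in when it is done.

```bash
mkdir -p pics; ls; python3 - <<'E'
from station import get_obs,camera,masks_of
import cv2
print(get_obs())
for n in ["scene","top","wrist"]:
    c=camera(n); cv2.imwrite(f"pics/{n}0.png",c["img"][:,:,::-1])
    for t in ["knob_grip","gauge_center","needle_tip","set_hand_tip"]:
        try: print(n,t,[(round(m["conf"],2),m["extent"]) for m in masks_of(t,n)])
        except Exception as e: print(n,t,e)
E
```

```text
pics
{'time_s': 0.0, 'qpos': array([ 1.05944629e+00,  3.00456021e-01,  1.52157943e+00, -2.80329250e-05,
        1.32069217e+00, -6.65596071e-02]), 'joint_vel': array([-8.30733561e-04, -1.17563587e-04, -4.62564045e-04, -5.79755924e-05,
       -1.26391422e-03,  4.27089094e-04]), 'tau': array([ 1.44256461e-03, -5.31813705e+01, -3.52733195e+01,  7.09385751e-02,
        2.44765927e-02, -6.71930684e-05]), 'ee_pos': array([0.23650922, 0.49626282, 0.2048953 ]), 'eef_rot': array([-1.57193059e+00,  4.83944513e-05, -4.44783504e-01]), 'force': array([-0.35846514, -0.00221929, -0.29420911]), 'moment': array([ 0.01602852, -0.00823333, -0.01964906]), 'grip_width': 0.09399270234151126}
scene knob_grip [(0.91, [296.2, 168.8, 313.6, 190.8])]
scene gauge_center []
scene needle_tip [(0.3, [219.5, 184.5, 234.7, 230.9])]
scene set_hand_tip []
top knob_grip [(0.58, [336.2, 194.6, 358.5, 215.6]), (0.2, [407.2, 233.8, 429.2, 300.2])]
top gauge_center [(0.8, [340.3, 174.0, 368.4, 199.1]), (0.57, [337.9, 194.2, 356.0, 214.7])]
top needle_tip []
top set_hand_tip []
wrist knob_grip []
wrist gauge_center []
wrist needle_tip []
wrist set_hand_tip []
```

View pics/scene0.png

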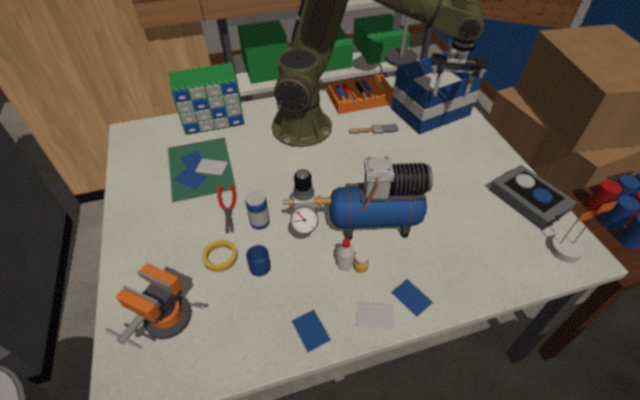

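View pics/top0.png

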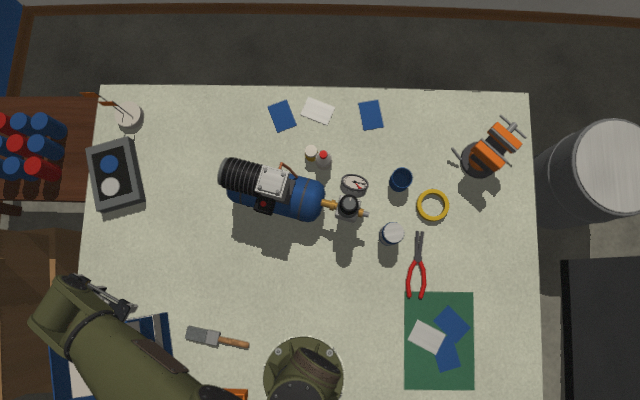

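View pics/wrist0.png

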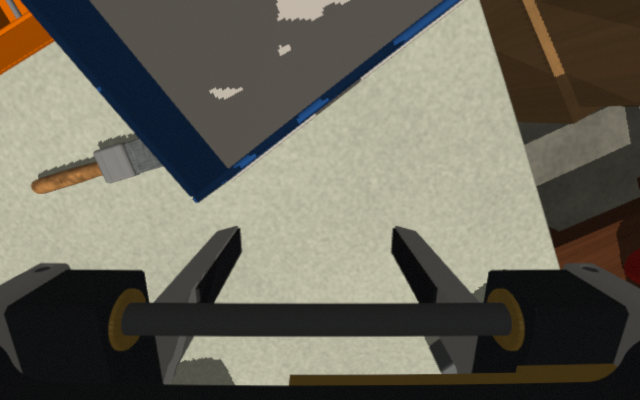

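The scene and top views show the knob at scene (304,180) and top (348,205). The gauge is at scene (305,220) and top (355,183), with the dial facing the scene camera. Next I measure both.

```bash
cat > h.py <<'E'
import numpy as np, cv2
from station import get_obs,camera,masks_of
def K(c): return np.array([[c["fx"],0,c["cx"]],[0,c["fy"],c["cy"]],[0,0,1.]])
def D(c): return np.array([c["k1"],0,0,0,0])
def Rt(c): return cv2.Rodrigues(np.array(c["rvec"],float))[0],np.array(c["tvec"],float).ravel()
def ray(c,uv):
    n=cv2.undistortPoints(np.array(uv,float).reshape(-1,1,2),K(c),D(c)).reshape(-1,2)
    return np.c_[n,np.ones(len(n))]
def lift(c,uv,z):
    R,t=Rt(c); return (ray(c,uv)*np.array(z).reshape(-1,1)-t)@R
def atz(c,uv,h):
    R,t=Rt(c); d=ray(c,uv)@R; o=-R.T@t
    return o+d*((h-o[2])/d[:,2])[:,None]
def proj(c,P): return cv2.projectPoints(np.array(P,float).reshape(-1,1,3),np.array(c["rvec"],float),np.array(c["tvec"],float),K(c),D(c))[0].reshape(-1,2)
def cloud(c,x0,y0,x1,y1):
    v,u=np.mgrid[y0:y1,x0:x1]; z=c["range_z"][y0:y1,x0:x1]; ok=z>0
    return lift(c,np.c_[u[ok],v[ok]],z[ok]),np.c_[u[ok],v[ok]]
E
python3 - <<'E'
from h import *
for n,b in (("top",(325,180,375,225)),("scene",(285,160,325,240))):
    c=camera(n); R,t=Rt(c); print(n,"cam",-R.T@t,c["fx"],c["k1"])
    P,uv=cloud(c,*b)
    s=(P[:,2]>0.232)&(P[:,2]<.26)
    print("knob top",s.sum(),P[s].mean(0),P[s].min(0),P[s].max(0))
    im=c["img"]; x0,y0,x1,y1=b
    cv2.imwrite(f"pics/{n}z.png",cv2.resize(im[y0:y1,x0:x1],None,fx=7,fy=7,interpolation=cv2.INTER_CUBIC)[:,:,::-1])
    if n=="top":
        print("knob by mask centre",atz(c,[[348,205]],.243))
    for t in ["can_full","can_cup","thinner","paint_jar"]:
        m=masks_of(t,n)
        if m:
            v,u=np.nonzero(m[0]["mask"]); z=c["range_z"][v,u]
            Q=lift(c,np.c_[u,v],z); print(t,round(m[0]["conf"],2),np.median(Q,0).round(3))
E
```

```text
top cam [ 0.33184295 -0.07801521  1.37550819] 428.09588117915666 -0.070406818000799
knob top 273 [ 0.5079213  -0.12277317  0.24168163] [ 0.48544943 -0.14778427  0.23202946] [ 0.53532052 -0.09906248  0.24903851]
knob by mask centre [[ 0.50353541 -0.12052501  0.243     ]]
can_full 0.82 [ 0.441 -0.254  0.12 ]
can_cup 0.74 [ 0.626 -0.296  0.022]
thinner 0.49 [ 0.668 -0.05   0.079]
paint_jar 0.55 [ 0.697 -0.007  0.061]
scene cam [ 1.31985194 -0.30128469  1.05183077] 410.6154942967989 0.01876250011323671
knob top 207 [ 0.51527864 -0.12337903  0.24186118] [ 0.48728807 -0.1468988   0.23206855] [ 0.53585054 -0.09570914  0.2481754 ]
can_full 0.65 [ 0.468 -0.26   0.087]
can_cup 0.6 [ 0.623 -0.292  0.046]
thinner 0.89 [ 0.693 -0.051  0.069]
```

View pics/scenez.png

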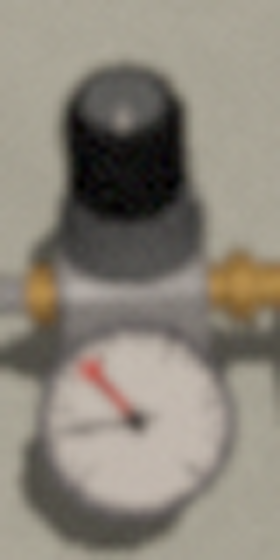

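View pics/topz.png

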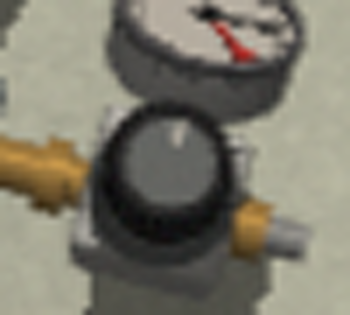

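```bash
cat > dial.py <<'E'
from h import *
def read(c,knob=np.array([.5105,-.123]),save=None,center=None,psi=None,S=10):
    # rectify the dial: frame z=normal, x=bottom, y=right
    zc=np.r_[np.cos(psi)*.7071,np.sin(psi)*.7071,.7071]
    xb=np.r_[np.cos(psi)*.7071,np.sin(psi)*.7071,-.7071]
    yr=np.cross(zc,xb)
    s=np.arange(-200,201)/200*.042
    X,Y=np.meshgrid(s,s) # X right, Y bottom
    P=center+X[...,None]*yr+Y[...,None]*xb
    uv=proj(c,P.reshape(-1,3)).reshape(401,401,2).astype(np.float32)
    im=cv2.remap(c["img"],uv[...,0],uv[...,1],cv2.INTER_CUBIC)
    if save: cv2.imwrite(save,im[:,:,::-1])
    return im
E
python3 - <<'E'
from dial import *
c=camera("scene")
P,uv=cloud(c,290,205,320,238)
im=c["img"][uv[:,1],uv[:,0]].astype(int)
w=(im.min(1)>130)&(P[:,2]>.07)&(P[:,2]<.17)
Q=P[w]; m=Q.mean(0); n=np.linalg.svd(Q-m)[2][2]; print(w.sum(),m,n*np.sign(n[2]),Q.min(0),Q.max(0))
n*=np.sign(n[2]); psi=np.arctan2(n[1],n[0]); print("psi",psi, "knob->m",m[:2]-[.5105,-.123])
R,t=Rt(c)
# center from pixel of pivot
x=285+135/7-.5; y=160+421/7-.5
d=(ray(c,[[x,y]])@R)[0]; o=-R.T@t
nn=np.r_[np.cos(psi)*.7071,np.sin(psi)*.7071,.7071]
ctr=o+d*((m-o)@nn)/(d@nn); print("ctr",ctr, np.linalg.norm(ctr[:2]-[.5105,-.123]))
read(c,save="pics/dial0.png",center=ctr,psi=psi)
np.save("g.npy",np.r_[ctr,psi])
E
```

```text
455 [ 0.58844948 -0.14138398  0.13772444] [ 0.68736549 -0.15450408  0.70968808] [ 0.56105649 -0.17601876  0.11112489] [ 0.61549039 -0.10668787  0.16463332]
psi -0.2211023575876089 knob->m [ 0.07794948 -0.01838398]
ctr [ 0.58723028 -0.14237517  0.13869659] 0.0791386966077845
```

View pics/dial0.png

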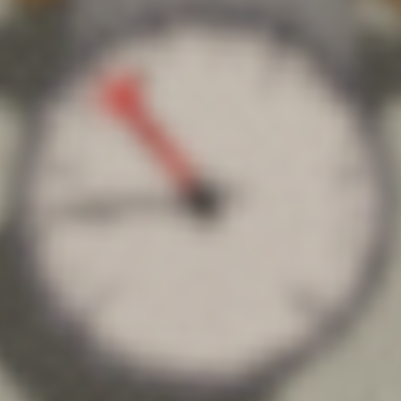

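The set hand is about 56° clockwise of the needle on the dial, so the knob needs about 280°. The gauge geometry also agrees with what's given: its centre measures 79 mm from the knob axis against 80 mm stated. I'll lift first, then cross over.

```bash
python3 -m jog '0 0 40 0 0 0 0;0 0 80 0 0 0 0;0 0 95 0 0 0 0;274 -619 95 0 0 0 0;274 -619 95 0 0 0 0;274 -619 95 0 0 0 0;274 -619 95 0 0 0 0;274 -619 95 0 0 0 0;274 -619 95 0 0 0 0;274 -619 95 0 0 0 0' 40
```

```text
time_s: 2.13
ee_pos: [0.3549, 0.2279, 0.3007]
eef_rot: [-1.57, -0.0, -0.444]
force: [0.8, 0.8, 0.2]
grip_width: 0.0938
```

```bash
python3 -m jog '156 -351 0 0 0 0 0;156 -351 0 0 0 0 0;156 -351 0 0 0 0 0;156 -351 0 0 0 0 0;156 -351 0 0 0 0 0;156 -351 0 0 0 0 0;156 -351 0 0 0 0 0;156 -351 0 0 0 0 0;156 -351 0 0 0 0 0;156 -351 0 0 0 0 0'; python3 - <<'E'
from h import *
print(get_obs()["ee_pos"],get_obs()["qpos"].round(2))
c=camera("wrist"); cv2.imwrite("pics/w1.png",c["img"][:,:,::-1])
for d in ((0,0),): print(proj(c,[[.5105,-.123,.243]]))
P,uv=cloud(c,0,0,640,400)
s=(P[:,2]>.236)&(P[:,2]<.25)&(abs(P[:,0]-.51)<.05)&(abs(P[:,1]+.123)<.05)
if s.any(): print(s.sum(),P[s].mean(0),P[s].min(0),P[s].max(0))
E
```

```text
time_s: 2.97
ee_pos: [0.5118, -0.1276, 0.2998]
eef_rot: [-1.571, 0.0, -0.448]
force: [-0.4, 0.3, 0.2]
grip_width: 0.0941
[ 0.51181625 -0.12755804  0.2998279 ] [-0.31  0.19  1.43 -0.    1.51 -1.44]
[[322.68432744 209.00104015]]
2693 [ 0.50573589 -0.12305362  0.24275968] [ 0.48280489 -0.14847045  0.23607637] [ 0.53109708 -0.09943211  0.24613665]
```

View pics/w1.png

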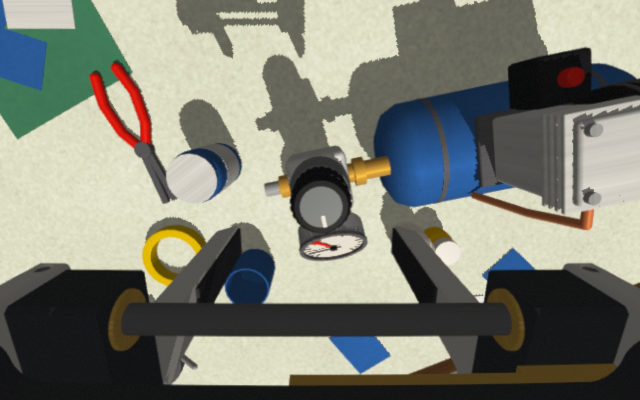

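The wrist picture shows the knob top at about (322,202), between the open fingers, with its centre near (0.508,-0.1235). Descending.

```bash
python3 -m jog '-4 4 0 0 0 0 0;-4 4 -25 0 0 0 0;-4 4 -50 0 0 0 0;-4 4 -75 0 0 0 0;-4 4 -99 0 0 0 0;-4 4 -99 0 0 0 0;-4 4 -99 0 0 0 0'; python3 -m jog '0 0 0 0 0 0 0.3;0 0 0 0 0 0 0.5;0 0 0 0 0 0 0.7;0 0 0 0 0 0 0.7;0 0 0 0 0 0 0.7;0 0 0 0 0 0 0.7' 40; python3 -c "
from station import *;o=get_obs();print(o['qpos'].round(2),o['force'],o['moment'])"
```

```text
time_s: 3.6
ee_pos: [0.5072, -0.1216, 0.2011]
eef_rot: [-1.571, 0.002, -0.447]
force: [0.6, -0.4, 0.8]
grip_width: 0.0941
time_s: 4.1
ee_pos: [0.5073, -0.1217, 0.2013]
eef_rot: [-1.571, 0.001, -0.447]
force: [0.2, -0.4, 0.1]
grip_width: 0.0578
[-0.31  0.24  1.61  0.    1.3  -1.43] [ 0.20565646 -0.42019704  0.12359782] [0.01571647 0.03801561 0.00503061]
```

```bash
python3 -m jog '0 0 0 0 0 0 0.7;0 0 0 0 0 0 0.7;0 0 0 0 0 0 0.7;0 0 0 0 0 0 0.7;0 0 0 0 0 0 0.7;0 0 0 0 0 0 0.7' 40; python3 -c "
from station import *;o=get_obs();print(o['qpos'].round(2),o['force'],o['moment'])"
```

```text
time_s: 4.6
ee_pos: [0.5074, -0.1215, 0.2014]
eef_rot: [-1.571, 0.001, -0.447]
force: [1.4, 3.0, 1.7]
grip_width: 0.049
[-0.31  0.24  1.61  0.    1.3  -1.43] [1.37862361 3.01413032 1.6934024 ] [ 0.70248586 -0.23356852 -0.03927944]
```

```bash
python3 -m jog '0 0 3 0 0 0 0.7;0 0 6 0 0 0 0.7;0 0 9 0 0 0 0.7;0 0 10 0 0 0 0.7;0 0 10 0 0 0 0.7;0 0 10 0 0 0 0.7' 40; python3 - <<'E'
from h import *
o=get_obs();print(o['qpos'].round(2),o['force'],o['moment'])
for n,b in (("top",(310,160,390,240)),("scene",(270,150,340,240))):
    c=camera(n); x0,y0,x1,y1=b
    cv2.imwrite(f"pics/{n}2.png",cv2.resize(c["img"][y0:y1,x0:x1],None,fx=6,fy=6,interpolation=cv2.INTER_CUBIC)[:,:,::-1])
E
```

```text
time_s: 5.1
ee_pos: [0.5074, -0.1215, 0.2115]
eef_rot: [-1.57, 0.001, -0.447]
force: [2.4, 2.1, -2.4]
grip_width: 0.0489
[-0.31  0.23  1.59  0.    1.32 -1.43] [ 2.3526627   2.12711366 -2.36950865] [ 0.42622293 -0.34534407  0.00924771]
```

View pics/scene2.png

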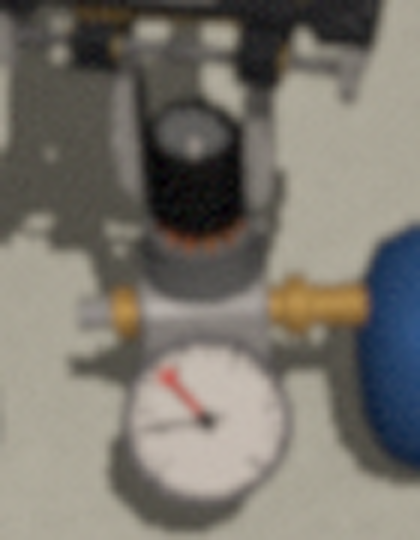

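The orange band shows, so the knob is up. Now turning clockwise (negative about z).

```bash
python3 -m jog '0 0 0 0 0 -7 0.7;0 0 0 0 0 -14 0.7;0 0 0 0 0 -21 0.7;0 0 0 0 0 -28 0.7;0 0 0 0 0 -35 0.7;0 0 0 0 0 -42 0.7;0 0 0 0 0 -49 0.7;0 0 0 0 0 -56 0.7;0 0 0 0 0 -63 0.7;0 0 0 0 0 -70 0.7' 40; python3 - <<'E'
from h import *
from dial import read
o=get_obs();print(o['qpos'].round(2),o['force'],o['moment'])
g=np.load("g.npy");read(camera("scene"),save="pics/dial3.png",center=g[:3],psi=g[3])
E
```

```text
time_s: 6.03
ee_pos: [0.5087, -0.1208, 0.2116]
eef_rot: [-1.567, 0.003, -1.674]
force: [14.4, 7.4, -8.8]
grip_width: 0.049
[-0.3   0.23  1.59  0.    1.31 -0.2 ] [14.38700825  7.40195193 -8.78807998] [ 1.33978704 -2.85720598  0.16789359]
```

View pics/dial3.png

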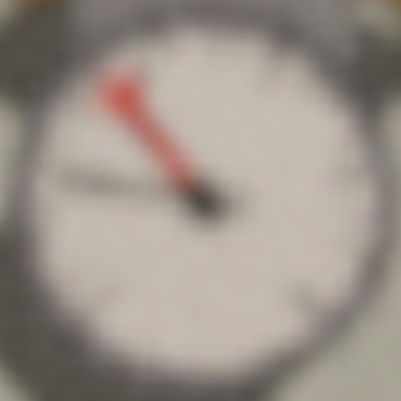

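The needle advanced by about 13°, as expected for 70° of knob. The side force says the knob axis is slightly toward +x, so I ease that way while turning on.

```bash
python3 -m jog '0.5 0.2 0 0 0 -7 0.7;1 0.4 0 0 0 -14 0.7;1.5 0.5 0 0 0 -21 0.7;1.5 0.5 0 0 0 -28 0.7;1.5 0.5 0 0 0 -35 0.7;1.5 0.5 0 0 0 -42 0.7;1.5 0.5 0 0 0 -49 0.7;1.5 0.5 0 0 0 -56 0.7;1.5 0.5 0 0 0 -63 0.7;1.5 0.5 0 0 0 -70 0.7' 40;python3 -c "
from station import *;o=get_obs();print(o['qpos'].round(2),o['force'],o['moment'])"
```

```text
time_s: 6.92
ee_pos: [0.5104, -0.1214, 0.2115]
eef_rot: [-1.565, 0.003, -2.912]
force: [4.8, -7.6, -7.6]
grip_width: 0.0486
[-0.3   0.24  1.59 -0.    1.31  1.04] [ 4.83519569 -7.56926153 -7.59165466] [-1.42595368 -0.76359768  0.12564665]
```

```bash
python3 -m jog '0.3 -0.5 0 0 0 -7 0.7;0.5 -1 0 0 0 -14 0.7;0.5 -1 0 0 0 -21 0.7;0.5 -1 0 0 0 -28 0.7;0.5 -1 0 0 0 -35 0.7;0.5 -1 0 0 0 -42 0.7;0.5 -1 0 0 0 -49 0.7;0.5 -1 0 0 0 -56 0.7;0.5 -1 0 0 0 -63 0.7;0.5 -1 0 0 0 -70 0.7' 40;python3 - <<'E'
from h import *
from dial import read
o=get_obs();print(o['qpos'].round(2),o['force'],o['moment'])
g=np.load("g.npy");c=camera("scene");read(c,save="pics/dial4.png",center=g[:3],psi=g[3])
cv2.imwrite("pics/s4.png",cv2.resize(c["img"][150:240,270:340],None,fx=6,fy=6,interpolation=cv2.INTER_CUBIC)[:,:,::-1])
E
```

```text
time_s: 7.75
ee_pos: [0.5101, -0.1233, 0.2115]
eef_rot: [-1.562, 0.003, 2.143]
force: [-6.4, -4.0, -1.5]
grip_width: 0.0488
[-0.3   0.24  1.58 -0.01  1.32  2.27] [-6.36068411 -4.04983574 -1.48775997] [-0.70591202  1.11524509  0.11350111]
```

View pics/dial4.png

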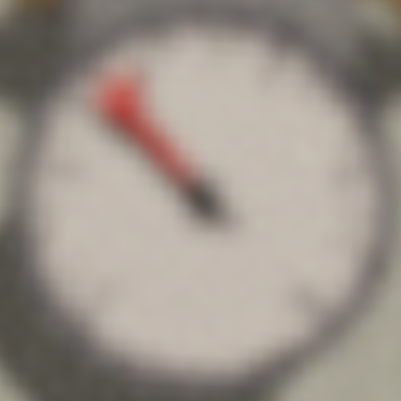

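View pics/s4.png

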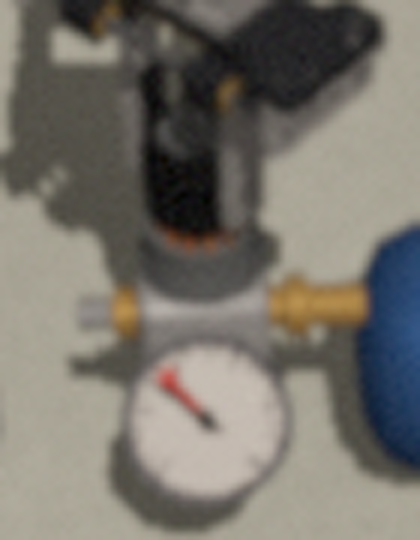

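The needle is now about 14° short of the red hand, so roughly 70° of knob remains. I'll regrasp: open, turn back, close.

```bash
python3 -m jog '0 0 0 0 0 0 0;0 0 0 0 0 0 0;0 0 0 0 0 0 0;0 0 0 0 0 0 0;0 0 0 0 0 0 0;0 0 0 0 0 0 0;0 0 0 0 0 0 0;0 0 0 0 0 0 0'; python3 -m jog '0.5 0 0 0 0 7 0;0.5 0 0 0 0 14 0;0.5 0 0 0 0 21 0;0.5 0 0 0 0 28 0;0.5 0 0 0 0 35 0;0.5 0 0 0 0 42 0;0.5 0 0 0 0 49 0;0.5 0 0 0 0 56 0;0.5 0 0 0 0 63 0;0.5 0 0 0 0 70 0'
python3 -m jog '0 0 0 0 0 7 0;0 0 0 0 0 14 0;0 0 0 0 0 21 0;0 0 0 0 0 28 0;0 0 0 0 0 35 0;0 0 0 0 0 35 0;0 0 0 0 0 35 0'
python3 - <<'E'
from h import *
from dial import read
o=get_obs();print(o['qpos'].round(2),o['force'],o['moment'])
g=np.load("g.npy");c=camera("scene");read(c,save="pics/dial5.png",center=g[:3],psi=g[3])
cv2.imwrite("pics/s5.png",cv2.resize(c["img"][150:240,270:340],None,fx=6,fy=6,interpolation=cv2.INTER_CUBIC)[:,:,::-1])
E
```

```text
time_s: 8.47
ee_pos: [0.5101, -0.1233, 0.2115]
eef_rot: [-1.562, 0.003, 2.132]
force: [-0.6, 0.6, -0.3]
grip_width: 0.0934
time_s: 9.3
ee_pos: [0.5106, -0.1233, 0.2115]
eef_rot: [-1.562, 0.003, -2.923]
force: [-0.3, -0.4, -0.7]
grip_width: 0.094
time_s: 9.88
ee_pos: [0.5106, -0.1233, 0.2116]
eef_rot: [-1.562, 0.003, -2.316]
force: [-0.6, -1.1, -1.0]
grip_width: 0.0937
[-0.31  0.23  1.59 -0.    1.31  0.44] [-0.57545286 -1.13307234 -0.96678146] [-0.03065694  0.11392625 -0.07018338]
```

View pics/s5.png

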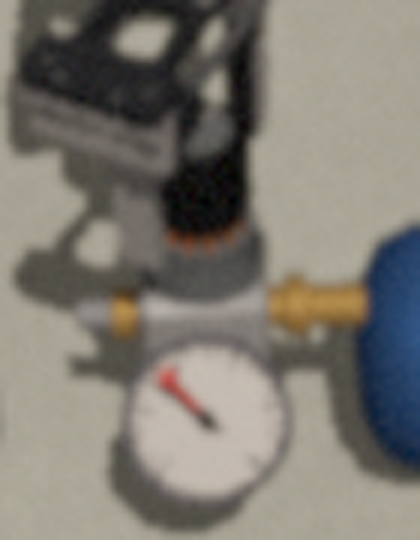

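The orange band still shows and the needle hasn't moved. Closing and turning.

```bash
python3 -m jog '0 0 0 0 0 0 0.7;0 0 0 0 0 0 0.7;0 0 0 0 0 0 0.7;0 0 0 0 0 0 0.7;0 0 0 0 0 0 0.7;0 0 0 0 0 0 0.7;0 0 0 0 0 0 0.7;0 0 0 0 0 0 0.7;0 0 0 0 0 0 0.7;0 0 0 0 0 0 0.7' 40
python3 -m jog '0 0 0 0 0 -7 0.7;0 0 0 0 0 -14 0.7;0 0 0 0 0 -21 0.7;0 0 0 0 0 -28 0.7;0 0 0 0 0 -35 0.7;0 0 0 0 0 -42 0.7;0 0 0 0 0 -49 0.7;0 0 0 0 0 -55 0.7;0 0 0 0 0 -55 0.7;0 0 0 0 0 -55 0.7'
python3 - <<'E'
from h import *
from dial import read
o=get_obs();print(o['qpos'].round(2),o['force'],o['moment'])
g=np.load("g.npy");c=camera("scene");read(c,save="pics/dial6.png",center=g[:3],psi=g[3])
cv2.imwrite("pics/s6.png",cv2.resize(c["img"][150:240,270:340],None,fx=6,fy=6,interpolation=cv2.INTER_CUBIC)[:,:,::-1])
E
```

```text
time_s: 10.77
ee_pos: [0.5097, -0.1224, 0.2113]
eef_rot: [-1.566, 0.003, -2.316]
force: [-8.6, 6.9, 3.2]
grip_width: 0.0492
time_s: 11.6
ee_pos: [0.5094, -0.1226, 0.2113]
eef_rot: [-1.565, 0.002, 3.01]
force: [-5.0, -1.5, 2.1]
grip_width: 0.0491
[-0.3   0.24  1.59 -0.01  1.31  1.4 ] [-4.95355268 -1.50255812  2.13446301] [-0.6171358   1.12578265 -0.08819522]
```

View pics/dial6.png

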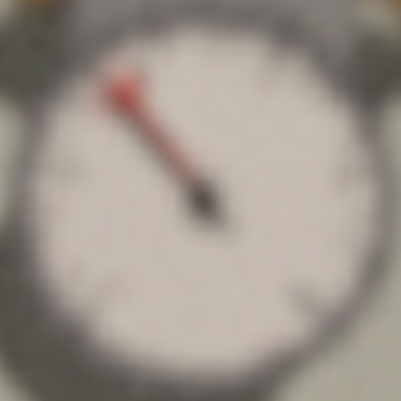

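View pics/s6.png

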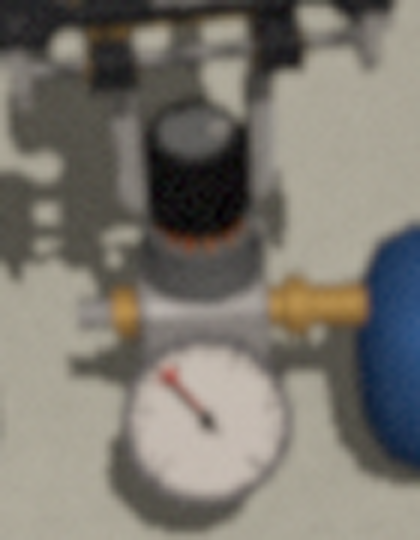

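The needle now lies over the red hand, about 3° short by dead reckoning. I'll turn 15° more, then try pushing in.

```bash
python3 -m jog '0 0 0 0 0 -7 0.7;0 0 0 0 0 -15 0.7;0 0 0 0 0 -15 0.7;0 0 0 0 0 -15 0.7'
python3 -m jog '0 0 -2 0 0 0 0.7;0 0 -4 0 0 0 0.7;0 0 -5 0 0 0 0.7;0 0 -6 0 0 0 0.7;0 0 -6 0 0 0 0.7;0 0 -6 0 0 0 0.7'
```

```text
time_s: 11.98
ee_pos: [0.5092, -0.1227, 0.2113]
eef_rot: [-1.565, 0.001, 2.754]
force: [-4.8, -1.2, 2.8]
grip_width: 0.0491
time_s: 12.48
ee_pos: [0.5091, -0.1226, 0.2051]
eef_rot: [-1.565, 0.001, 2.755]
force: [-3.7, 0.4, 0.9]
grip_width: 0.049
```

```bash
python3 -m jog '0 0 -1 0 0 0 0.7;0 0 -2 0 0 0 0.7;0 0 -3 0 0 0 0.7;0 0 -4 0 0 0 0.7;0 0 -5 0 0 0 0.7;0 0 -5 0 0 0 0.7'
python3 - <<'E'
from h import *
from dial import read
o=get_obs();print(o['qpos'].round(2),o['force'],o['moment'])
g=np.load("g.npy");c=camera("scene");read(c,save="pics/dial7.png",center=g[:3],psi=g[3])
cv2.imwrite("pics/s7.png",cv2.resize(c["img"][150:240,270:340],None,fx=6,fy=6,interpolation=cv2.INTER_CUBIC)[:,:,::-1])
E
```

```text
time_s: 12.98
ee_pos: [0.5093, -0.1227, 0.2015]
eef_rot: [-1.565, 0.003, 2.755]
force: [-9.5, 1.6, 16.6]
grip_width: 0.0493
[-0.3   0.24  1.6  -0.01  1.29  1.66] [-9.50828418  1.64822323 16.57575853] [-0.01105846  2.05692695  0.02541747]
```

View pics/s7.png

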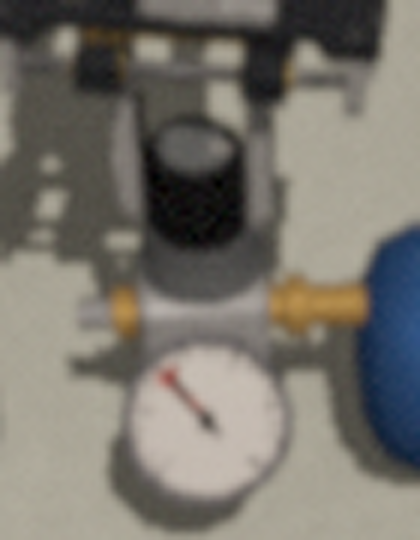

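View pics/dial7.png

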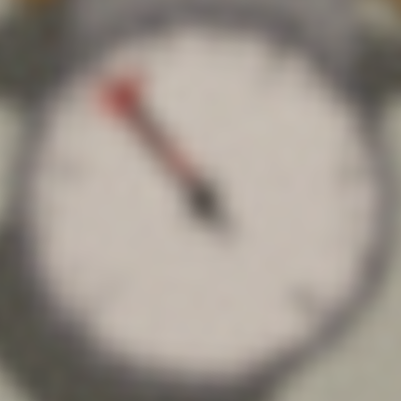

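It stopped at z = 0.2015 with 17 N of reaction, against a locked height of 0.2013. The band is hidden and the needle lies on the red hand. Releasing and retreating.

```bash
python3 -m jog '0 0 0 0 0 0 0;0 0 0 0 0 0 0;0 0 0 0 0 0 0;0 0 0 0 0 0 0;0 0 0 0 0 0 0;0 0 0 0 0 0 0;0 0 0 0 0 0 0;0 0 0 0 0 0 0'
python3 -m jog '1 0 25 0 0 0 0;1 0 50 0 0 0 0;1 0 80 0 0 0 0;1 0 120 0 0 0 0;-40 0 150 0 0 0 0;-80 0 150 0 0 0 0;-120 0 150 0 0 0 0;-120 0 150 0 0 0 0;-120 0 150 0 0 0 0;-120 0 150 0 0 0 0'
python3 - <<'E'
from h import *
from dial import read
o=get_obs();print(o['force'],o['grip_width'])
g=np.load("g.npy");c=camera("scene");read(c,save="pics/dial8.png",center=g[:3],psi=g[3])
P,uv=cloud(c,285,160,325,200); s=(P[:,2]>.235)&(P[:,2]<.27)&(abs(P[:,0]-.51)<.03); t=(abs(P[:,0]-.5105)<.012)&(abs(P[:,1]+.123)<.012)&(P[:,2]>.22)
print("top z median",np.median(P[t][:,2]),t.sum())
cv2.imwrite("pics/s8.png",cv2.resize(c["img"][140:240,240:360],None,fx=5,fy=5,interpolation=cv2.INTER_CUBIC)[:,:,::-1])
for n in ("scene","top"):
  c=camera(n)
  for b in ["can_full","can_cup","thinner","paint_jar"]:
    m=masks_of(b,n)
    if m:
        v,u=np.nonzero(m[0]["mask"]); print(n,b,np.median(lift(c,np.c_[u,v],c["range_z"][v,u]),0).round(3))
E
```

```text
time_s: 13.7
ee_pos: [0.5094, -0.1227, 0.2014]
eef_rot: [-1.565, 0.003, 2.755]
force: [0.2, 0.1, 0.3]
grip_width: 0.0936
time_s: 14.53
ee_pos: [0.3898, -0.1228, 0.3517]
eef_rot: [-1.565, 0.004, 2.755]
force: [-0.4, -0.5, -0.9]
grip_width: 0.0942
[-0.39268949 -0.4942679  -0.8750036 ] 0.09423253451582021
top z median 0.24467550532417354 52
scene can_full [ 0.468 -0.26   0.091]
scene can_cup [ 0.626 -0.292  0.046]
scene thinner [ 0.693 -0.052  0.072]
scene paint_jar [ 0.714 -0.008  0.052]
top can_full [ 0.451 -0.271  0.121]
top can_cup [ 0.625 -0.298  0.022]
top thinner [ 0.669 -0.047  0.079]
top paint_jar [ 0.697 -0.007  0.06 ]
```

View pics/s8.png

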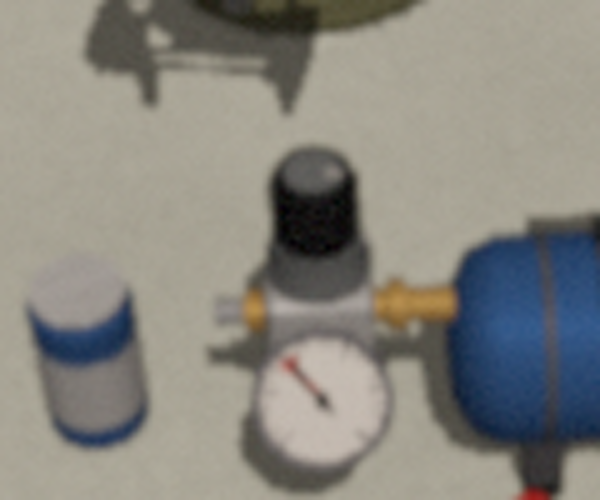

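View pics/dial8.png

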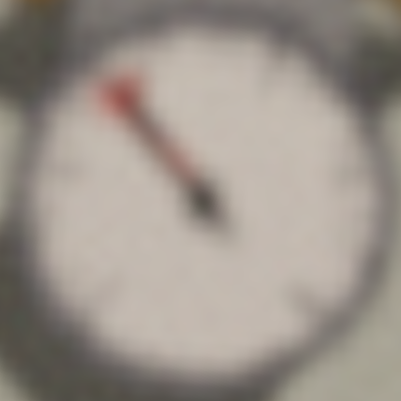

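The arm is clear, the knob is down with no orange band, and the needle lies along the red hand. The can is where it was.

```bash
python3 -c "
from station import *;print(hand_in(),get_obs()['time_s'])"
```

```text
the job is handed in; nothing more can be done
the job is handed in; nothing more can be done
```

The air is set and I handed the job in at about 15 s of the 72 s allowed. The knob is locked home, with the gauge's black needle lying along the red set hand.

I pulled the knob up about 10 mm and turned it about 280° clockwise in two grips. I then pushed it down, and it dropped into a notch on the first try.

**Last checks:**
- **Locked home:** the tool stopped at z = 0.2015 m with about 17 N pushing back, against 0.2013 m when first gripped. The orange band is hidden. The depth camera puts the knob's top at about 0.245 m, against 0.243 m stated, which is within its error. I did not twist the knob afterwards to test the lock.
- **Needle:** it overlaps the red hand in the straightened dial picture. That picture is blurry, so I would trust it only to about 3°; the limit is 8.6°.
- **Arm:** it is clear of everything, with no contact force on the tool.
- **Bystanders:** the cans, thinner and paint jar are within a few millimetres of where they started, where I have a before and after reading. The one disagreement is the full can: the top camera shows it about 20 mm off, probably because the arm hid part of it, while the scene camera shows no sideways shift. I did not re-measure the tape roll and snips, but the arm went nowhere near them.

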